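# Weigh the bottle that tipped over on the carousel

### The arm

A 6-joint arm with a two-finger parallel gripper is mounted at the origin on the work surface. World frame = base frame: x ahead of the robot, y to its left, z up, the work surface at z = 0. Lengths are in m, angles in rad, forces in N, time in s.
With the tool pointing down it reaches from about 0.325 to 0.9 m from the base axis. Payload 6.1 kg.
Tool frame: the origin (TCP) lies midway between the tips of the shut fingers; the grasp point (between the pads) lies 19 mm behind it; x points along the fingers, y is the direction in which the jaws open and shut, and the axes are right-handed (so a half turn about x gives the same grasp; the last joint's range is limited). The gripper opens to 85 mm and grips with 20 to 120 N. Pads are 22 mm wide; open, the fingers measure 114 mm over their backs; the gripper's body (76 mm by 85 mm) begins 54 mm behind the grasp point. The pads swing forward as they close: fully open they stand 13 mm farther back than shut.
Start: joints at [1.085, 0.22, 1.526, -0, 1.395, -0.126], TCP at [0.22, 0.585, 0.231] pointing down, gripper open.
Joint ranges: [-2.98, 2.98], [-0.91, 2.08], [0.09, 2.57], [-1.24, 4.39], [0.2, 2.65], [-2.68, 2.68]. Speed limits (rad/s): [2.57, 2.57, 3.01, 3.14, 3.14, 3.14].

### API

Orientations are given as [roll, pitch, yaw] about the fixed x, y, z axes, in that order (R = Rz(yaw) Ry(pitch) Rx(roll)).
In Python, from plant import movep, move_l, set_joints, gripper_to, hold, inverse_kinematics, observe, get_image, get_calibration, Unreachable, job_done gives the robot as it stands. Calls block until the motion is done:
- movep(position, orientation): joint-space move of the TCP to a pose.
- move_l(position, feed=0.15, rotation=None, max_force=None): straight line of the TCP; rotation=None keeps the orientation; feed is the mean speed in m/s. With max_force (N) it stops when the force on the tool has changed by that much, and returns True; else False.
- set_joints(angles): joint-space move.
- gripper_to(opening, f_grip=None): finger opening in m; f_grip is the grip in N (None keeps the last); returns when the fingers have stopped.
- hold(seconds).
- inverse_kinematics(position, orientation): joint angles nearest the present ones, or None.
- observe(): the state.
- get_image(name): name is "side" or "top"; returns (picture, depth): 480x640x3 uint8, red, green, blue; 480x640 float32, m along the optical axis (not along the pixel's ray), 0 where there is no reading.
- get_calibration(name): a dict with "intrinsics" (3x3 intrinsics, pixels), "world_from_camera" (4x4, takes a point from camera to world coordinates). Camera axes: x right, y down, z forward; pixel columns grow to the right and rows downward; lengths in m; the calibration is good to about 2 mm. A picture is of the moment at which its call begins. get_calibration takes no time and is no camera call.
A pose or a line that the arm cannot do raises Unreachable and nothing moves.
- job_done(): hands the job in, once; it reports no verdict.
The state is a dict: "time_s": time; "q": joint angles; "joint_velocities": joint speeds; "joint_torque": joint torques, N m; "eef_pos": TCP position; "tcp_rot": TCP orientation; "ft_force": force on the tool from outside, world axes, zero at the start; "torque": the same for the moment, N m; "opening": finger opening in m.
Only numpy, scipy, OpenCV 4.12 (cv2) and the standard library are available. Lean on these libraries where they do the work, as an engineer would, in place of code of your own. Each camera call takes 0.05 s, during which the arm holds its last target.

### The job

One reagent bottle on the freely turning carousel has tipped over and leans on the centre bin; it has to be weighed to see whether it leaked. Lift it off the carousel, stand it upright on its base in the middle of the balance's pan, whose height has to be felt for, so gently that the delicate pan is never overloaded (10 N), and let go. The other bottles must stay standing on the carousel, which should be left standing still, and the jar beside it is left where it is.

Things in the scene. Friction and masses are not known exactly. Their poses are not given: they have to be found in the camera images.
- tipped_centre (a point): the tipped bottle: square white plastic bottle 140 mm long, 0.18 to 0.35 kg. Body 44 x 44 mm, 105 mm long from its flat base, then a shoulder and a round grey cap, 34 mm across. This point is on its axis, 70 mm from the base; z points from base to cap; x and y are square to the flat sides. The two y sides (44 mm apart) are upright at the start and free to be gripped from above
- carousel_centre (a point): passive round carousel, deck 276 mm across, 30 mm above the table; this point is on its axis at deck height, z up. No drive or brake: it turns freely at a touch, with all it carries. At its centre an open square bin (90 x 90 mm, rim 61 mm above the deck); at the edge, outside each of four places, a straight stop bar 8 mm high, 125 mm from the axis
- balance_centre (a point): balance: flat white box fixed to the table, 230 x 190 mm, its top 48 mm above the table, a flat display along its side nearest the robot. This point is in its top face, right under the centre of its level round steel weighing pan (124 mm across), z up. The pan stands on an adjustable column: its upper face may be anywhere from 17 to 41 mm above this point, and is not measured
- pan (a joint): how far the weighing pan is pressed down, in m: 0 empty, 1 mm per newton, bottoms at 14 mm. The bottle alone presses it 2 to 3.5 mm; above 10 mm (10 N) the balance is overloaded
- bottle_a_centre (a point): square-bodied white plastic bottle, the same make as the tipped one, standing upright on the carousel (44 x 44 mm, 140 mm tall, loose); this point is its centre, 70 mm above its underside, z to its cap. Must stay standing on the carousel
- bottle_b_centre (a point): square-bodied white plastic bottle, the same make as the tipped one, standing upright on the carousel (44 x 44 mm, 140 mm tall, loose); this point is its centre, 70 mm above its underside, z to its cap. Must stay standing on the carousel
- bottle_c_centre (a point): square-bodied white plastic bottle, the same make as the tipped one, standing upright on the carousel (44 x 44 mm, 140 mm tall, loose); this point is its centre, 70 mm above its underside, z to its cap. Must stay standing on the carousel
- jar_centre (a point): round closed jar, 50 mm across, 90 mm tall, loose, upright on the table between the carousel and the balance; this point is its centre, 45 mm up. A bystander
- tipped: the same tipped bottle; origin at the centre of its base, z towards its cap. It leans inwards: base end low on the carousel's deck against a stop bar, upper body on the rim of the centre bin, axis about 40 degrees above level, in a vertical plane through the carousel's axis
- carousel: the same carousel; origin on its axis at the table. The tipped bottle lies on the place at its local -x side; the others stand 90 mm from the axis at the +y, +x and -y sides
There are look-alikes about, which are no part of the job. What is shaped like the tipped but green or turquoise is not meant.

How it is judged:
By the outcome, as a careful person would: the job done as asked, in the order asked, and still so for the second after the job is handed in, with the robot touching nothing.
It also fails if it takes over 51 s, if anything falls off the work surface, if the arm or the gripper's body presses on something with over 40 N, if the wrist force passes 120 N, or if a joint passes its speed limit or range.

## Working session

There is one attempt and no reset: what is moved stays moved. The work goes in short steps, each a Python script; the robot and the scene stay as the last script left them, time stands still between calls to the robot, and variables do not carry over. Pictures are saved under pics/ and viewed, and the job is handed in when it is done.

```bash
ls; mkdir -p pics; python3 - <<'E'
from plant import *
import cv2,numpy as np
for n in("side","top"):
    p,d=get_image(n);c=get_calibration(n)
    np.savez(f"pics/{n}0.npz",p=p,d=d)
    cv2.imwrite(f"pics/{n}0.png",p[:,:,::-1]);print(n,c["intrinsics"],c["world_from_camera"].round(4))
print(observe())
E
```

```text
pics
side [[435.37223549   0.         316.16192283]
 [  0.         435.37223549 239.71302551]
 [  0.           0.           1.        ]] [[ 0.7381 -0.3853  0.5539 -0.0233]
 [-0.6745 -0.4432  0.5905 -0.5248]
 [ 0.018  -0.8094 -0.587   0.5651]
 [ 0.      0.      0.      1.    ]]
top [[481.78459624   0.         322.59729107]
 [  0.         481.78459624 238.19472586]
 [  0.           0.           1.        ]] [[ 0.0167 -0.9846  0.1742  0.2455]
 [-0.9998 -0.0176 -0.0036 -0.0729]
 [ 0.0066 -0.1741 -0.9847  1.0693]
 [ 0.      0.      0.      1.    ]]
{'time_s': 0.1, 'q': array([ 1.08486810e+00,  2.21123353e-01,  1.52751492e+00, -1.43088788e-05,
        1.39472954e+00, -1.26071677e-01]), 'joint_velocities': array([-0.00099646,  0.0001528 , -0.00114038,  0.00123881,  0.00198901,
        0.00081548]), 'joint_torque': array([ 8.60534965e-04, -4.98249364e+01, -3.90543187e+01, -1.48252143e-04,
        5.83149347e-03, -3.27264172e-05]), 'eef_pos': array([0.21981501, 0.58447062, 0.23031382]), 'tcp_rot': array([-1.6889347 ,  1.56902111, -2.04878873]), 'ft_force': array([-0.65960601, -0.50240299, -0.22829018]), 'torque': array([-0.0377258 ,  0.03267666,  0.02575704]), 'opening': 0.08521569814839051}
```

View pics/top0.png

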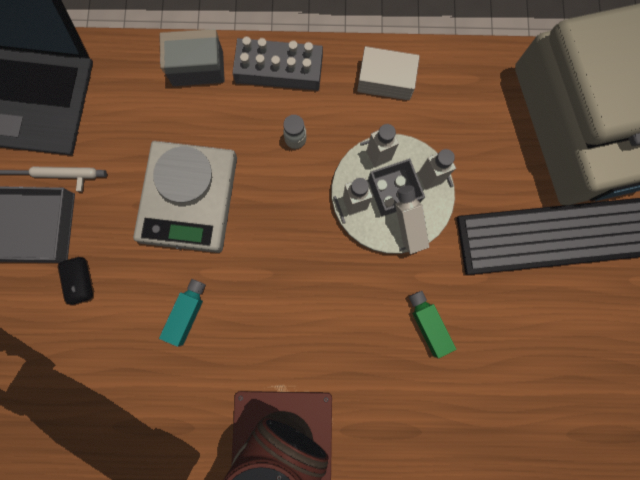

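View pics/side0.png

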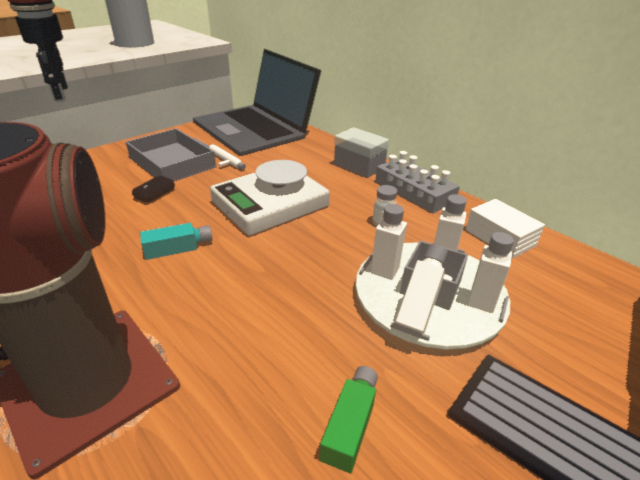

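Candidates in the top view:
- White tipped bottle on the bin at (412,225). This is the one: white, leaning, inside the carousel.
- Turquoise bottle at (183,313) and green bottle at (432,325), both look-alikes.
- Standing white bottles at (385,140), (441,166) and (356,195).

Other objects: the jar is at (294,132) and the pan is at (183,176).

```bash
cat > h.py <<'E'
import numpy as np,cv2
from plant import get_calibration
def cloud(n,d):
    c=get_calibration(n);K=c["intrinsics"];T=c["world_from_camera"]
    v,u=np.mgrid[:480,:640];r=np.stack([(u-K[0,2])/K[0,0],(v-K[1,2])/K[1,1],np.ones(u.shape)],-1)
    return (r*d[...,None])@T[:3,:3].T+T[:3,3]
def onplane(n,uv,z):
    c=get_calibration(n);K=c["intrinsics"];T=c["world_from_camera"]
    r=T[:3,:3]@np.array([(uv[0]-K[0,2])/K[0,0],(uv[1]-K[1,2])/K[1,1],1]);return T[:3,3]+r*(z-T[2,3])/r[2]
def proj(n,P):
    c=get_calibration(n);K=c["intrinsics"];T=c["world_from_camera"]
    p=K@(T[:3,:3].T@(np.asarray(P,float)-T[:3,3]));return p[:2]/p[2]
E
python3 - <<'E'
from h import *
for n in("top","side"):
    f=np.load(f"pics/{n}0.npz");p,d=f["p"],f["d"];X=cloud(n,d);ok=d>0
    x,y,z=X[...,0],X[...,1],X[...,2]
    # table check
    print(n,"table z",np.median(z[ok&(abs(z)<.02)]))
    box=ok&(x>.35)&(x<.8)&(y>-.5)&(y<.05)
    deck=box&(abs(z-.03)<.006)
    m=(deck*255).astype(np.uint8);
    P=X[deck]; print(" deck n",deck.sum(),np.median(P,0),P.min(0),P.max(0))
    # outer circle from hull of deck-level pts
    h=cv2.convexHull(P[:,:2].astype(np.float32));c,r=cv2.minEnclosingCircle(h);print(" circ",c,r)
    # pan
    b=ok&(x>.4)&(x<.75)&(y>.08)&(y<.4)
    for lo,hi in((.04,.056),(.058,.1)):
        P=X[b&(z>lo)&(z<hi)];
        if len(P):
            c,r=cv2.minEnclosingCircle(P[:,:2].astype(np.float32));print(" bal",lo,len(P),np.median(P,0),P.min(0),P.max(0),c,r)
for n in("top","side"):
    p=np.load(f"pics/{n}0.npz")["p"]
    a=p[110:270,310:480] if n=="top" else p[180:360,330:530]
    cv2.imwrite(f"pics/{n}crop.png",cv2.resize(a,None,fx=3,fy=3,interpolation=2)[:,:,::-1])
E
```

```text
top table z 0.00018297603766725956
 deck n 6493 [ 0.52472896 -0.21871722  0.02984792] [ 0.38224933 -0.49983975  0.02400486] [0.79800602 0.01473256 0.03599027]
 circ (0.587343692779541, -0.264972060918808) 0.2933070659637451
 bal 0.04 6090 [0.4818965  0.21676863 0.04831148] [0.40034415 0.12370307 0.04003101] [0.64102963 0.33146254 0.05599401] (0.5189472436904907, 0.22896499931812286) 0.14465226233005524
 bal 0.058 2549 [0.55293366 0.22450158 0.08304136] [0.4934022  0.16284843 0.07594198] [0.61496451 0.28674228 0.09003565] (0.5538247227668762, 0.22520264983177185) 0.06256156414747238
side table z 0.0015560346846450468
 deck n 6496 [ 0.49015564 -0.27995605  0.03141551] [ 0.38372479 -0.49597149  0.02400969] [0.79987349 0.0078597  0.03599411]
 circ (0.5908433794975281, -0.2677139937877655) 0.2974073886871338
 bal 0.04 3234 [0.48733694 0.19207452 0.04962765] [0.40101017 0.12123626 0.04000246] [0.63546446 0.33254193 0.05598684] (0.5225616693496704, 0.22729894518852234) 0.1451694816350937
 bal 0.058 1023 [0.55359736 0.21829244 0.08460916] [0.4951433  0.15960169 0.07943906] [0.62015283 0.28634786 0.08722969] (0.5573142766952515, 0.22177691757678986) 0.0646708756685257
```

```bash
python3 -c "
import cv2
a=cv2.imread('pics/topcrop.png');print(a.shape)"
```

```text
(480, 510, 3)
```

View pics/topcrop.png

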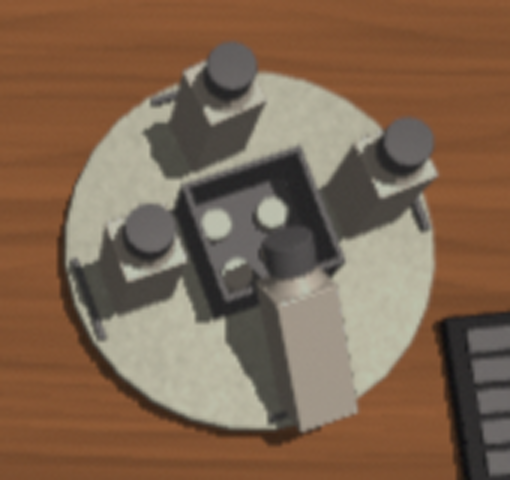

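View pics/sidecrop.png

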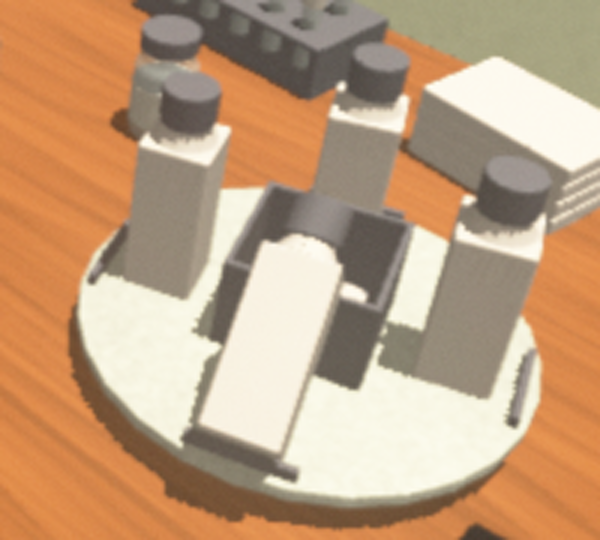

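The crops confirm that the leaning white bottle is at about (412,225) in the top view and (423,290) in the side view, with its cap over the bin. Next I'll measure its upper face, the carousel axis and the obstacles.

```bash
python3 - <<'E'
from h import *
for n,seed in(("top",(350,230)),("side",(420,333))):
    f=np.load(f"pics/{n}0.npz");p,d=f["p"],f["d"];X=cloud(n,d);ok=d>0
    z=X[...,2];deck=(ok&(abs(z-.03)<.007)).astype(np.uint8)
    nl,l,s,c=cv2.connectedComponentsWithStats(deck)
    r=np.hypot(X[...,0]-.61,X[...,1]+.24)
    cc=[i for i in range(1,nl) if s[i,4]>300 and np.median(r[l==i])<.15]
    m=np.isin(l,cc);P=X[m][:,:2]
    # robust outer edge: iterative circle fit on angular outermost pts
    c0=np.array([.61,-.24])
    for _ in range(5):
        q=P-c0;a=np.digitize(np.arctan2(q[:,1],q[:,0]),np.linspace(-np.pi,np.pi,73));rr=np.hypot(*q.T)
        E=np.array([P[a==k][np.argmax(rr[a==k])] for k in np.unique(a) if rr[a==k].max()>.12 and rr[a==k].max()<.16])
        A=np.c_[2*E,np.ones(len(E))];s_=np.linalg.lstsq(A,(E**2).sum(1),rcond=None)[0];c0=s_[:2];R=np.sqrt(s_[2]+c0@c0)
    print(n,"axis",c0,"R",R,len(E))
    # tipped top face: seed region growth by plane RANSAC near expected
    uv=(420,225) if n=="top" else (422,290)
    u0,v0=uv;S=X[v0-6:v0+7,u0-4:u0+5].reshape(-1,3)
    c1=np.median(S,0);nv=np.linalg.svd(S-S.mean(0))[2][2];nv*=np.sign(nv[2])
    for _ in range(4):
        dist=abs((X-c1)@nv);near=np.linalg.norm(X-c1,axis=-1)<.085
        mm=(ok&near&(dist<.003)&(p.min(-1)>110)).astype(np.uint8)
        nl,l,s,_c=cv2.connectedComponentsWithStats(mm,connectivity=4);k=l[v0,u0];Q=X[l==k]
        c1=Q.mean(0);nv=np.linalg.svd(Q-c1)[2][2];nv*=np.sign(nv[2])
    print(" face n",len(Q),"c",c1,"nv",nv,"tilt of axis",np.degrees(np.arcsin(np.hypot(*nv[:2]))))
    e1=np.cross(nv,[0,0,1]);e1/=np.linalg.norm(e1)   # horizontal
    e2=np.cross(e1,nv);e2*=np.sign(e2[2])
    w=(Q-c1)@np.c_[e1,e2];rc=cv2.minAreaRect(w.astype(np.float32));print(" rect",rc)
    W=np.array(rc[0]);ctr=c1+W@np.vstack([e1,e2])
    print(" face centre",ctr,"e2",e2,"yaw",np.degrees(np.arctan2(e2[1],e2[0])),"dir centre->axis",np.degrees(np.arctan2(*(c0-ctr[:2])[::-1])))
    np.savez(f"pics/face{n}.npz",Q=Q)
    # caps & jar
    for nm,uv in ((("a",(356,188)),("b",(386,135)),("c",(444,159)),("jar",(293,122))) if n=="top" else (("a",(393,213)),("b",(456,203)),("c",(501,242)),("jar",(386,191)))):
        print(" ",nm,X[uv[1]-2:uv[1]+3,uv[0]-2:uv[0]+3].reshape(-1,3).mean(0).round(3))
E
```

```text
top axis [ 0.53707388 -0.23165874] R 0.13697891492373948 61
 face n 843 c [ 0.44043948 -0.26728596  0.09925425] nv [-0.60020077 -0.22231228  0.76833345] tilt of axis 39.795531024733684
 rect ((-7.106736302375793e-05, -0.0024568624794483185), (0.04313967004418373, 0.10641869902610779), 0.6063094735145569)
 face centre [ 0.438694   -0.26800826  0.09768173] e2 [0.7204976  0.26686981 0.64004977] yaw 20.324454765258533 dir centre->axis 20.278328631550703
  a [ 0.504 -0.139  0.17 ]
  b [ 0.614 -0.198  0.169]
  c [ 0.566 -0.311  0.17 ]
  jar [ 0.672 -0.009  0.09 ]
side axis [ 0.53932762 -0.23430534] R 0.13647507987048538 54
 face n 318 c [ 0.44246095 -0.27451417  0.09315299] nv [ 0.48866539 -0.83599619  0.24963273] tilt of axis 75.54421993097057
 rect ((-0.004791317041963339, -0.004194565117359161), (0.05198945477604866, 0.12124794721603394), 32.606204986572266)
 face centre [ 0.44712585 -0.27300027  0.08909123] e2 [-0.12597517  0.21551509  0.96834059] yaw 120.30759436625685 dir centre->axis 22.76665420035438
  a [ 0.501 -0.156  0.17 ]
  b [ 0.586 -0.221  0.186]
  c [ 0.562 -0.321  0.171]
  jar [ 0.663 -0.015  0.092]
```

```bash
cat >> h.py <<'E'
from scipy.spatial.transform import Rotation as Ro
YAW=np.radians(20.3)
G=np.array([.4614,-.2605,.0888]); OFF=.023
def rot(yaw,tilt,s=1):
    h=np.array([np.cos(yaw),np.sin(yaw),0]);x=np.sin(tilt)*h-np.array([0,0,np.cos(tilt)])
    y=s*np.array([-h[1],h[0],0]);return np.c_[x,y,np.cross(x,y)]
def rpy(R): return Ro.from_matrix(R).as_euler("xyz")
def tcp(P,R): return np.asarray(P)+OFF*R[:,0]
E
python3 - <<'E'
from h import *
from plant import *
o=observe();print(Ro.from_euler("xyz",o["tcp_rot"]).as_matrix().round(2))
C=np.array([.555,.224,.084+.065])
for s in(1,-1):
  for t in(10,20,30):
    R=rot(YAW,np.radians(t),s)
    q=[inverse_kinematics(tcp(G+[0,0,dz],R),rpy(R)) for dz in(0,.1,.2)]
    print(s,t,[None if a is None else np.round(a,2) for a in q])
    for yaw in(0,10,22,35):
      Rp=rot(np.radians(yaw),np.radians(t+50.2),s)
      print("   place",yaw,[None if a is None else np.round(a,2) for a in (inverse_kinematics(tcp(C+[0,0,dz],Rp),rpy(Rp)) for dz in(-.02,.14))])
E
```

```text
[[-0.    0.35  0.94]
 [-0.    0.94 -0.35]
 [-1.   -0.   -0.  ]]
1 10 [None, None, None]
   place 0 [array([0.45, 0.05, 2.34, 4.14, 0.46, 0.85]), array([ 0.45, -0.33,  2.29, -1.17,  0.42, -0.21])]
   place 10 [array([ 0.32, -0.  ,  2.4 ,  3.53,  0.33,  1.27]), None]
   place 22 [array([ 0.14, -0.03,  2.43,  2.51,  0.36,  2.05]), array([ 0.14, -0.44,  2.37,  0.88,  0.27, -2.55])]
   place 35 [array([-0.03,  0.  ,  2.4 ,  1.9 ,  0.58,  2.4 ]), None]
1 20 [None, None, None]
   place 0 [array([0.48, 0.17, 2.37, 3.85, 0.72, 1.17]), None]
   place 10 [array([0.33, 0.12, 2.44, 3.38, 0.65, 1.43]), None]
   place 22 [array([0.12, 0.09, 2.47, 2.74, 0.67, 1.8 ]), array([ 0.12, -0.43,  2.46,  1.97,  0.27,  2.64])]
   place 35 [array([-0.07,  0.12,  2.43,  2.19,  0.81,  2.07]), None]
1 30 [None, None, None]
   place 0 [array([0.5 , 0.34, 2.36, 3.73, 1.02, 1.33]), array([ 0.5 , -0.19,  2.41,  4.02,  0.66,  0.9 ])]
   place 10 [array([0.33, 0.3 , 2.42, 3.33, 0.99, 1.49]), array([ 0.33, -0.29,  2.49,  3.49,  0.48,  1.29])]
   place 22 [array([0.11, 0.28, 2.46, 2.82, 1.01, 1.7 ]), array([ 0.11, -0.34,
[... 1122 characters left out ...]
  2.43,  2.19,  0.81, -1.07]), array([-0.07, -0.38,  2.43,  1.63,  0.64, -0.35])]
-1 30 [array([-0.96,  0.06,  2.14,  0.66,  0.91, -0.15]), array([-0.96, -0.11,  2.08,  0.57,  1.1 ,  0.01]), array([-0.96, -0.22,  1.98,  0.53,  1.28,  0.13])]
   place 0 [array([ 0.5 ,  0.34,  2.36,  3.73,  1.02, -1.81]), array([ 0.5 , -0.19,  2.41,  4.02,  0.66, -2.24])]
   place 10 [array([ 0.33,  0.3 ,  2.42,  3.33,  0.99, -1.65]), array([ 0.33, -0.29,  2.49,  3.49,  0.48, -1.85])]
   place 22 [array([ 0.11,  0.28,  2.46,  2.82,  1.01, -1.45]), array([ 0.11, -0.34,  2.52,  2.56,  0.51, -1.1 ])]
   place 35 [array([-0.1 ,  0.3 ,  2.42,  2.33,  1.09, -1.27]), array([-0.1 , -0.28,  2.48,  2.01,  0.79, -0.73])]
```

```bash
python3 - <<'E'
from h import *
from plant import *
C=np.array([.555,.224,.084+.065]);s=-1
for t in(5,15,20,25):
    for yaw in(-60,-40,-20,45,55,65,75,90):
      Rp=rot(np.radians(yaw),np.radians(t+50.2),s)
      q=[inverse_kinematics(tcp(C+[0,0,dz],Rp),rpy(Rp)) for dz in(-.02,.03,.14)]
      print(t,"place",yaw,[None if a is None else list(np.round(a,2)) for a in q])
E
```

```text
5 place -60 [[np.float64(0.68), np.float64(0.51), np.float64(1.69), np.float64(-0.99), np.float64(1.34), np.float64(-2.54)], [np.float64(0.68), np.float64(0.43), np.float64(1.69), np.float64(-0.97), np.float64(1.38), np.float64(-2.61)], None]
5 place -40 [[np.float64(0.67), np.float64(0.34), np.float64(1.93), np.float64(-1.18), np.float64(1.06), np.float64(-2.61)], None, None]
5 place -20 [None, None, None]
5 place 45 [[np.float64(-0.09), np.float64(0.02), np.float64(2.31), np.float64(1.49), np.float64(0.69), np.float64(-0.5)], [np.float64(-0.09), np.float64(-0.11), np.float64(2.31), np.float64(1.33), np.float64(0.71), np.float64(-0.29)], [np.float64(-0.09), np.float64(-0.32), np.float64(2.24), np.float64(1.06), np.float64(0.81), np.float64(0.09)]]
5 place 55 [[np.float64(-0.16), np.float64(0.1), np.float64(2.23), np.float64(1.35), np.float64(0.86), np.float64(-0.53)], [np.float64(-0.16), np.float64(-0.02), np.float64(2.23), np.float64(1.25), np.float64(0.89), np.float64(-0.37)], [np.float64(-0.16), np.float64(-0.22), np.float64(2.16), np.float64(1.07), np.float64(1.0), np.float64(-0
[... 6802 characters left out ...]
0.57)]]
25 place 75 [[np.float64(-0.3), np.float64(0.47), np.float64(2.02), np.float64(1.38), np.float64(1.39), np.float64(-0.91)], [np.float64(-0.3), np.float64(0.36), np.float64(2.04), np.float64(1.37), np.float64(1.41), np.float64(-0.82)], [np.float64(-0.3), np.float64(0.13), np.float64(2.04), np.float64(1.33), np.float64(1.46), np.float64(-0.59)]]
25 place 90 [[np.float64(-0.28), np.float64(0.59), np.float64(1.82), np.float64(1.19), np.float64(1.56), np.float64(-0.88)], [np.float64(-0.28), np.float64(0.49), np.float64(1.84), np.float64(1.19), np.float64(1.59), np.float64(-0.8)], [np.float64(-0.28), np.float64(0.29), np.float64(1.84), np.float64(1.2), np.float64(1.66), np.float64(-0.62)]]
```

```bash
python3 - <<'E'
from h import *
from plant import *
R=rot(YAW,np.radians(15),-1);T=tcp(G,R)
movep(T-.2*R[:,0],rpy(R));o=observe();print(o["time_s"],o["eef_pos"],T)
move_l(T-.06*R[:,0],feed=.2)
for n in("side","top"):
    p,d=get_image(n);np.savez(f"pics/{n}1.npz",p=p,d=d)
    cv2.imwrite(f"pics/{n}1.png",p[:,:,::-1])
    if n=="side": cv2.imwrite("pics/side1c.png",cv2.resize(p[120:380,300:560],None,fx=2.2,fy=2.2)[:,:,::-1])
o=observe();print(o["time_s"],o["eef_pos"],o["ft_force"],o["opening"])
E
```

```text
3.2 [ 0.41879761 -0.27591789  0.25977617] [ 0.4669831  -0.25843475  0.06658371]
4.15 [ 0.45316242 -0.26484134  0.12629213] [1.05312973 1.523963   0.46248641] 0.08513637645208195
```

View pics/side1c.png

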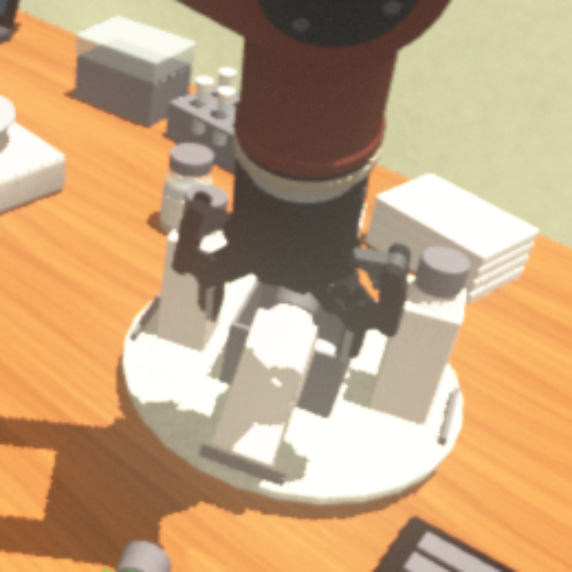

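View pics/top1.png

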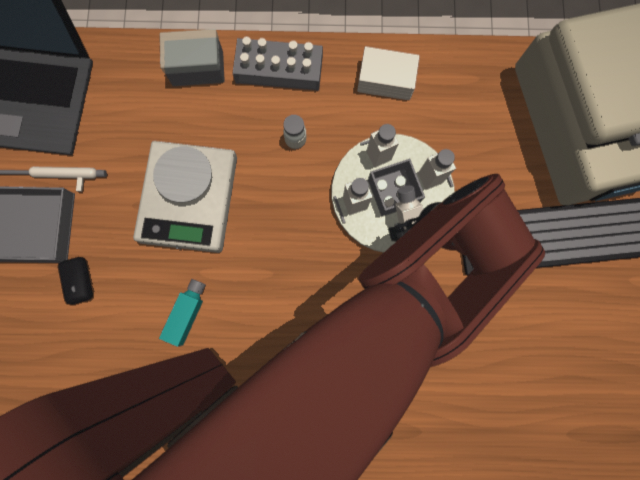

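The side crop shows the open jaws straddling the tipped bottle: fingers at about (210,290) and (360,330), with the bottle between them and its upper end at (285,320). The neighbouring bottles are clear. I'll go in and grip.

```bash
python3 - <<'E'
from h import *
from plant import *
R=rot(YAW,np.radians(15),-1);T=tcp(G,R)
hit=move_l(T,feed=.08,max_force=6)
o=observe();print(hit,o["time_s"],o["eef_pos"],T,o["ft_force"])
if not hit:
    gripper_to(.06,40)
    gripper_to(.036,60)
    o=observe();print(o["time_s"],o["opening"],o["ft_force"],o["torque"])
for n in("side",):
    p,d=get_image(n)
    cv2.imwrite("pics/side2c.png",cv2.resize(p[120:380,300:560],None,fx=2.2,fy=2.2)[:,:,::-1])
E
```

```text
False 5.05 [ 0.46722929 -0.25867844  0.06692447] [ 0.4669831  -0.25843475  0.06658371] [-0.55756944 -0.2838764   1.06303398]
5.7 0.043349669626097556 [-1.03136827 -0.44003876  2.22296279] [-0.00686572  0.20239208  0.03854863]
```

View pics/side2c.png

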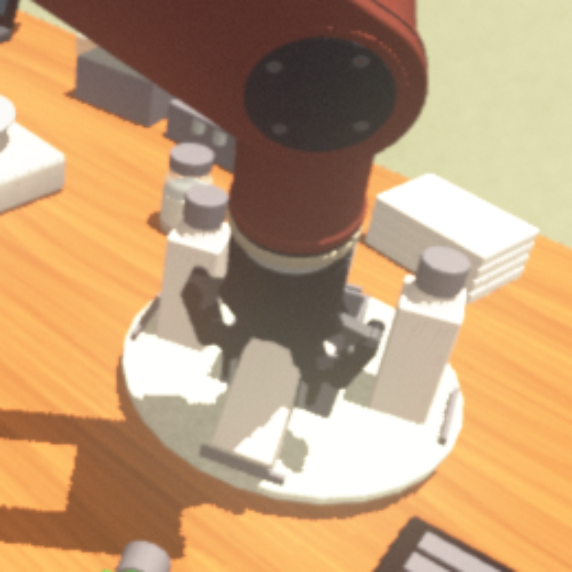

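The jaws stopped at 43.3 mm on the 44 mm body, and everything is still standing. Lifting straight up.

```bash
python3 - <<'E'
from h import *
from plant import *
R=rot(YAW,np.radians(15),-1);T=tcp(G,R)
move_l(T+[0,0,.03],feed=.05)
move_l(T+[0,0,.20],feed=.2)
hold(.3)
o=observe();print(o["time_s"],o["eef_pos"],o["ft_force"],o["torque"],o["opening"])
Rp=rot(np.radians(50),np.radians(15+50.2),-1);C=np.array([.555,.224,.084+.065+.14])
print(inverse_kinematics(tcp(C,Rp),rpy(Rp)),o["q"])
for n in("side","top"):
    p,d=get_image(n);cv2.imwrite(f"pics/{n}3.png",p[:,:,::-1]);np.savez(f"pics/{n}3.npz",p=p,d=d)
E
```

```text
7.8 [ 0.46672093 -0.2581581   0.26561101] [ 0.25651624  1.20550522 -1.93530634] [-0.10022924  0.19610126  0.01770578] 0.043545832736681424
[-0.19105186 -0.25036008  2.28191909  1.34810436  0.95038636 -0.27529449] [-0.8056427  -0.14404492  1.85845414  0.2468454   1.32941823  0.36353673]
```

View pics/side3.png

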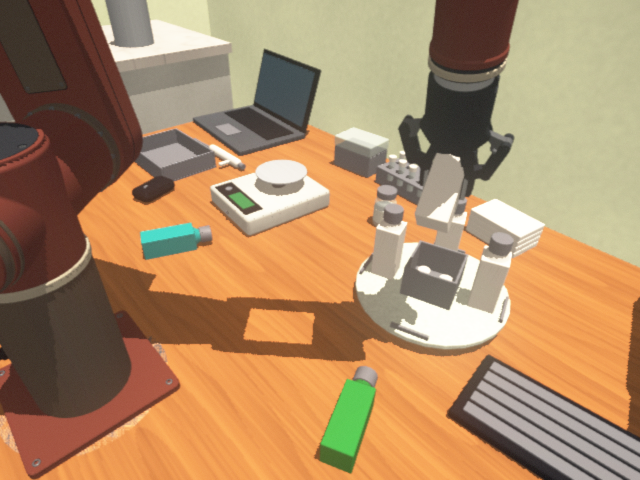

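View pics/top3.png

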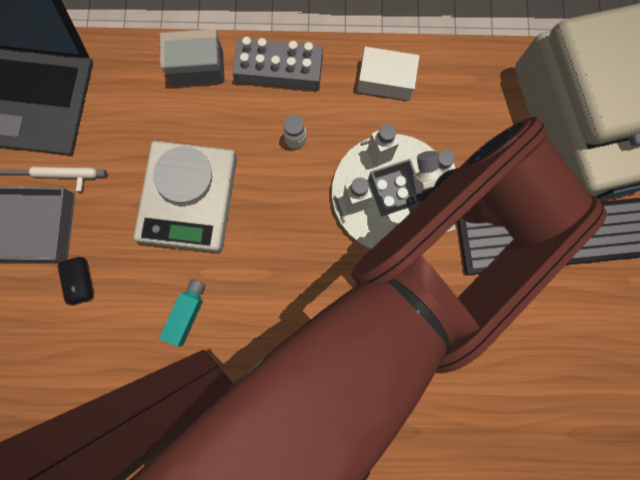

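The bottle is in the jaws at (440,190) in the side view. The other three are standing and the carousel hasn't moved. Now I'll carry it over the pan while turning it upright.

```bash
python3 - <<'E'
from h import *
from plant import *
Rp=rot(np.radians(50),np.radians(15+50.2),-1);C=np.array([.555,.224,.084+.065+.14])
P=tcp(C,Rp)
try: move_l(P,feed=.16,rotation=rpy(Rp))
except Unreachable as e:
    print("unreach",e); movep(P,rpy(Rp))
move_l(P-[0,0,.09],feed=.12)
hold(.3)
o=observe();print(o["time_s"],o["eef_pos"],P-[0,0,.09],o["ft_force"],o["torque"],o["opening"])
for n in("side","top"):
    p,d=get_image(n);cv2.imwrite(f"pics/{n}4.png",p[:,:,::-1]);np.savez(f"pics/{n}4.npz",p=p,d=d)
E
```

```text
12.4333 [0.56870241 0.2399648  0.19008965] [0.56842069 0.23999415 0.1893526 ] [ 0.38006898 -0.42513468 -2.66704164] [-0.58651064  0.53127373  0.00312727] 0.04324324784602567
```

View pics/side4.png

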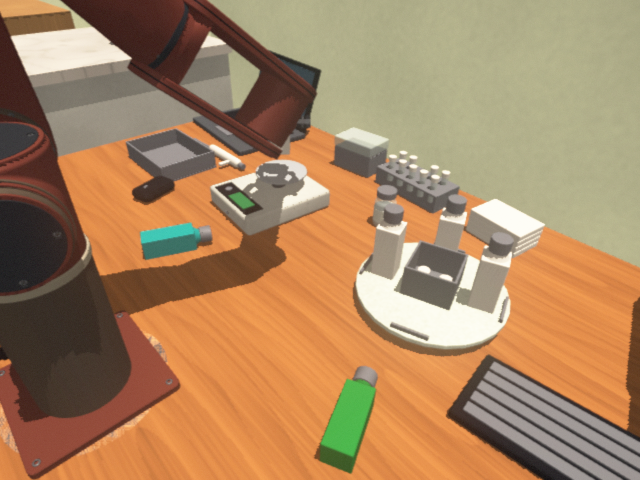

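View pics/top4.png

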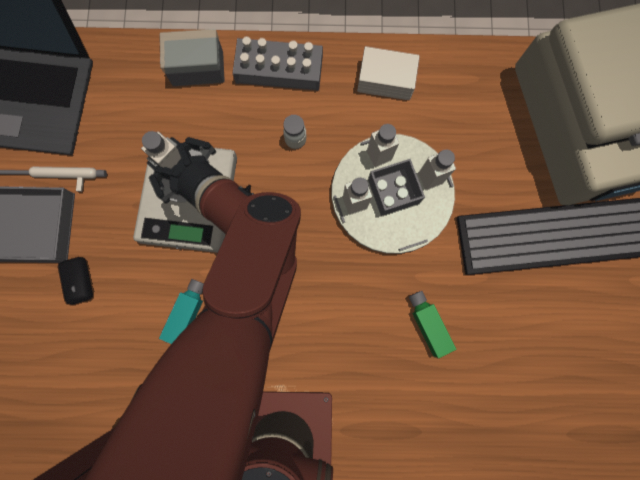

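```bash
python3 - <<'E'
from h import *
p=np.load("pics/top4.npz")["p"];d=np.load("pics/top4.npz")["d"];X=cloud("top",d)
print("expected cap px",proj("top",[.555,.224,.274]),"base",proj("top",[.555,.224,.134]))
for u,v in((153,142),(150,142),(156,142),(153,138),(153,146)):print(u,v,X[v,u].round(4))
m=(d>0)&(X[...,2]>.262)&(np.hypot(X[...,0]-.555,X[...,1]-.224)<.035);Q=X[m];c=Q.mean(0);n=np.linalg.svd(Q-c)[2][2];n*=np.sign(n[2])
print("cap top",len(Q),c,Q.min(0),Q.max(0),"n",n,cv2.minEnclosingCircle(Q[:,:2].astype(np.float32)))
cv2.imwrite("pics/top4c.png",cv2.resize(p[115:255,125:265],None,fx=4,fy=4,interpolation=2)[:,:,::-1])
p=np.load("pics/side4.npz")["p"]
cv2.imwrite("pics/side4c.png",cv2.resize(p[80:240,190:360],None,fx=3.5,fy=3.5,interpolation=2)[:,:,::-1])
E
```

```text
expected cap px [151.42058052 139.34554174] base [175.19342746 165.398304  ]
153 142 [0.5508 0.2215 0.2725]
150 142 [0.5497 0.2257 0.275 ]
156 142 [0.5508 0.2162 0.2727]
153 138 [0.5572 0.2211 0.2749]
153 146 [0.5422 0.2196 0.276 ]
cap top 328 [0.55240533 0.22332302 0.27290715] [0.53675208 0.20790556 0.26297707] [0.57101758 0.24148545 0.27765641] n [-0.10142885 -0.10738778  0.98902986] ((0.5541239976882935, 0.22464968264102936), 0.017413055524230003)
```

View pics/top4c.png

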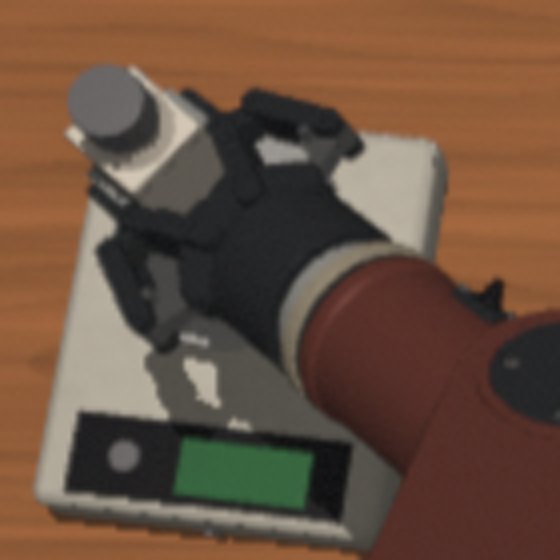

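View pics/side4c.png

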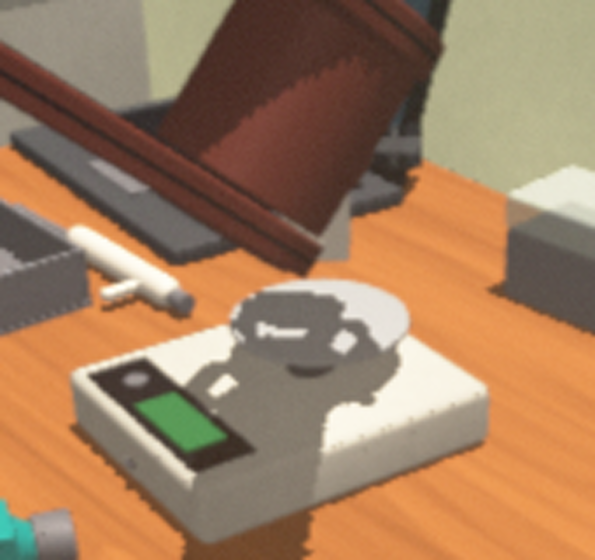

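The cap top measures (0.554, 0.225), within about 1 mm of the target axis (0.555, 0.224), and the visible body edge in the side crop is vertical. Next I'll feel slowly for the pan.

```bash
python3 - <<'E'
from h import *
from plant import *
Rp=rot(np.radians(50),np.radians(65.2),-1)
P=tcp([.555,.224,.199],Rp)
F=[]
for _ in range(5): hold(.02);F.append(observe()["ft_force"])
print("noise",np.std(F,0),np.mean(F,0))
h=move_l(P-[0,0,.03],feed=.05,max_force=3);o=observe();print(h,o["time_s"],o["eef_pos"],o["ft_force"])
if not h:
    hold(.2);f0=np.mean([observe()["ft_force"]],0)
    h=move_l(P-[0,0,.068],feed=.012,max_force=1.5);o=observe();print(h,o["time_s"],o["eef_pos"],o["ft_force"],f0)
    hold(.3);o=observe();print(o["time_s"],o["eef_pos"],o["ft_force"],o["torque"])
p,d=get_image("top");np.savez("pics/top5.npz",p=p,d=d);cv2.imwrite("pics/top5c.png",cv2.resize(p[115:255,125:265],None,fx=4,fy=4,interpolation=2)[:,:,::-1])
E
```

```text
noise [0.12345149 0.31841717 0.39542998] [ 0.20066097  0.33500812 -2.78187532]
False 13.3667 [0.56855616 0.2399834  0.15943306] [-0.95556635 -0.75507953 -2.89536779]
True 15.4 [0.56822913 0.23992913 0.13630263] [0.60679056 0.41221573 0.56286375] [ 0.11703452  0.28854454 -1.39437485]
15.7 [0.56777899 0.23995167 0.13588206] [1.62304417 0.3765755  0.76600502] [-0.27623033 -0.0391876  -0.1835827 ]
```

View pics/top5c.png

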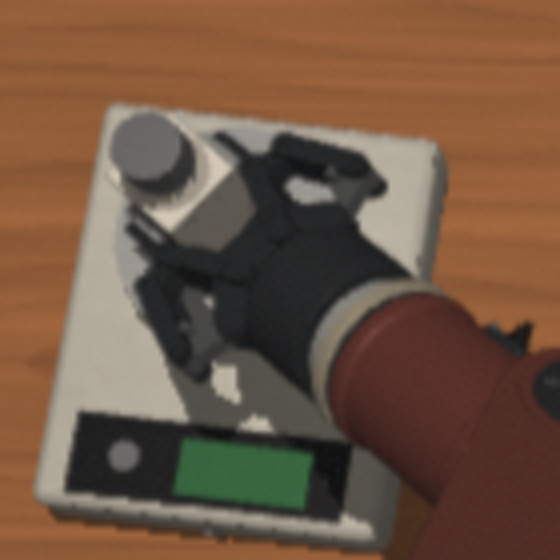

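Contact is made: the wrist force rose by about 3.5 N, which is roughly the bottle's weight, with the base near z = 0.081. I'll check the averaged force, then open gently.

```bash
python3 - <<'E'
from h import *
from plant import *
F=[]
for _ in range(6): hold(.03);F.append(observe()["ft_force"])
print("avg",np.mean(F,0))
gripper_to(.050,20);o=observe();print(o["time_s"],o["opening"],o["eef_pos"],o["ft_force"])
gripper_to(.060);hold(.2);o=observe();print(o["time_s"],o["opening"],o["ft_force"])
p,d=get_image("top");np.savez("pics/top6.npz",p=p,d=d);cv2.imwrite("pics/top6c.png",cv2.resize(p[115:255,125:265],None,fx=4,fy=4,interpolation=2)[:,:,::-1])
E
```

```text
avg [ 1.579353   -0.07696103  0.52032503]
16.1917 0.049878844815755455 [0.56686245 0.24025169 0.13498162] [-0.61386488  0.15578695 -0.52742815]
16.6583 0.06006807327797476 [0.77592829 0.04919721 0.47757659]
```

View pics/top6c.png

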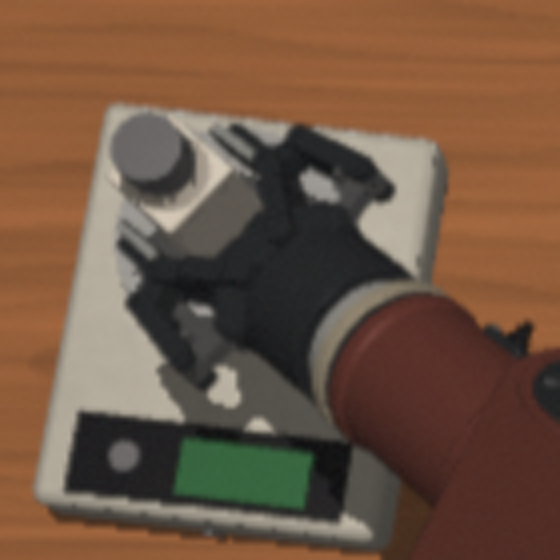

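The bottle is standing free, with gaps on both sides of the fingers: cap at (155,152) in the crop, pads at (235,145) and (140,240). Opening fully and backing out along the tool axis.

```bash
python3 - <<'E'
from h import *
from plant import *
Rp=rot(np.radians(50),np.radians(65.2),-1)
gripper_to(.085)
e=observe()["eef_pos"]
h=move_l(e-.12*Rp[:,0],feed=.06,max_force=5);print(h)
e=observe()["eef_pos"]
if not h: move_l(e-.12*Rp[:,0]+[0,0,.08],feed=.15)
hold(1)
o=observe();print(o["time_s"],o["eef_pos"],o["ft_force"])
for n in("side","top"):
    p,d=get_image(n);cv2.imwrite(f"pics/{n}7.png",p[:,:,::-1]);np.savez(f"pics/{n}7.npz",p=p,d=d)
X=cloud("top",d);z=X[...,2];r=np.hypot(X[...,0]-.555,X[...,1]-.2235)
m=(d>0)&(z>.208)&(z<.23)&(r<.04);Q=X[m];print("cap",len(Q),np.median(Q,0),cv2.minEnclosingCircle(Q[:,:2].astype(np.float32)))
for lo in(.070,):
    m=(d>0)&(z>.07)&(z<.09)&(r<.07);Q=X[m];print("pan",np.median(Q,0),Q.min(0),Q.max(0))
E
```

```text
False
21.5167 [0.42732959 0.07334982 0.31603697] [-0.32846169 -0.69005956  0.03076342]
cap 297 [0.55073568 0.22305061 0.22024991] ((0.55255526304245, 0.224521204829216), 0.01782744750380516)
pan [0.53939937 0.21086982 0.08046745] [0.4922969  0.16311112 0.07390409] [0.61512107 0.28661364 0.08952566]
```

View pics/side7.png

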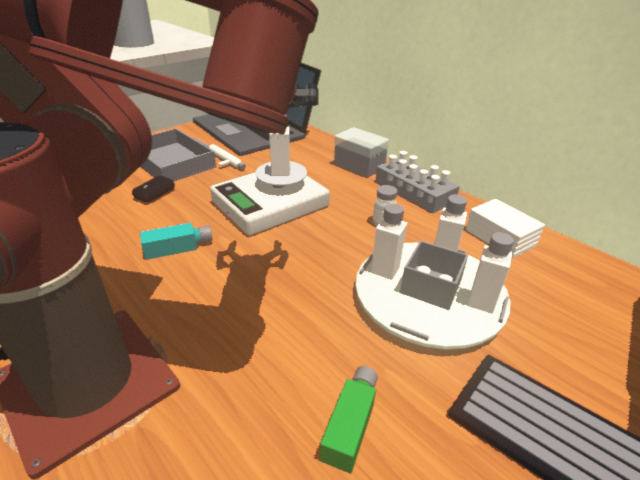

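View pics/top7.png

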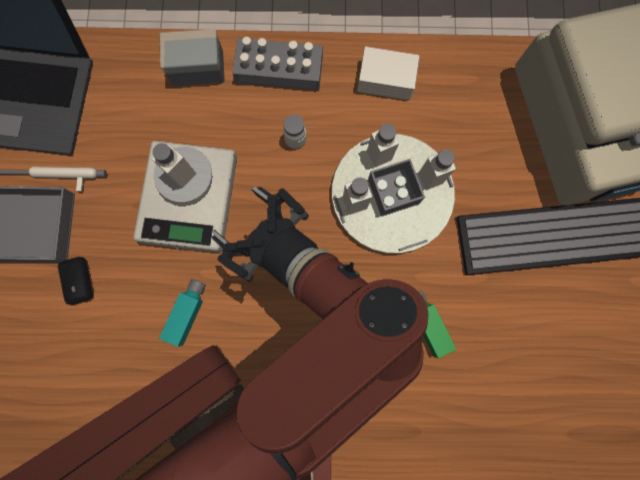

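The bottle stands centred on the pan: cap at (163,152) in the top view, and pan extents centred on (0.554, 0.225). Both the carousel (391,193) and the jar (294,130) are where they were. I'll compare two frames for carousel motion, then hand in.

```bash
python3 - <<'E'
from h import *
from plant import *
a=np.load("pics/top7.npz")["p"].astype(int);a0=np.load("pics/top0.npz")["p"].astype(int)
hold(.5);p,d=get_image("top");b=p.astype(int)
for nm,(y0,y1,x0,x1) in dict(carousel=(115,190,330,460),jar=(105,155,275,315),pan=(135,210,145,220)).items():
    print(nm,"vs 0.5s ago",abs(b-a)[y0:y1,x0:x1].mean().round(2),"vs start",abs(b-a0)[y0:y1,x0:x1].mean().round(2))
print(observe()["time_s"]);job_done()
E
```

```text
carousel vs 0.5s ago 0.65 vs start 17.17
jar vs 0.5s ago 0.68 vs start 13.88
pan vs 0.5s ago 0.6 vs start 25.94
22.1667
the job is handed in; nothing more can be done
```

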